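Wind up the cup's lift

TASK

Two small hand-cranked lifts stand on the pottery table: one carries a clay test cup, the other a glass jar. Take the crank knob of the lift that carries the cup and wind it clockwise (seen from above), round and round, until its platform is fully up against the stop; the cup must stay upright on the platform. Let go of the knob, and leave the other lift's crank alone.

Things in the scene. Friction and masses are not known exactly. Their poses are not given: they have to be found in the camera images.
- knob_a_centre (a point): Centre of the crank knob of the lift that carries the cup: upright black cylinder, 25 mm wide, 38 mm high, at z = 0.218; it spins freely on its pin, so fingers can hold it from above and go round without turning. It stands on a flat crank arm, 45 mm from the vertical axis; its underside is 20 mm below this point, and all else on the lift, hub and raised cup included, is lower still.
- crank_a_axis (a point): Point on the vertical crank axis of the lift that carries the cup, at the height of the knob's centre (0.218 m above the table). The knob moves on a level circle of radius 45 mm about it. The crank sits on a grey column 40 x 46 mm wide and about 0.18 m high, on a foot 170 x 90 mm fixed to the table. Its x axis points from the column to the platform.
- crank_a (a joint): Crank angle of the lift that carries the cup, in rad: grows clockwise seen from above, about 25 mm of platform rise for each full turn. 0 = platform at the bottom (the knob is then on the side away from the platform), 12.57 (two turns) = platform fully up, where it meets a hard stop. Turning takes about 2 N at the knob and it stays where it is left.
- platform_a_top (a point): Centre of the top face of the platform under the cup: a bare metal disc 90 mm in diameter, 85 mm from the crank axis, carried by a steel carriage that slides up the column. It is 0.050 m above the table at the bottom and 0.100 m when fully up; the carriage then touches the steel stop tab on the column.
- cup_centre (a point): Centre (half-way up) of the loose clay test cup that stands on the platform: round, 64 mm wide, 63 mm high, pale foot and glazed brown upper half; z axis up.
- knob_b_centre (a point): Centre of the crank knob of the other, equal lift, which carries the glass jar. Not to be turned.
- crank_b (a joint): Crank angle of the other lift, in rad, with the same meaning. To be left alone.
- jar_centre (a point): Centre (half-way up) of the loose lidded glass jar on the other lift's platform: 52 mm wide, 94 mm high, black lid; z axis up.
Mind the look-alikes: they are no part of the job. What is shaped like the part that bears cup_centre but yellow is not meant.

How it is judged (in metres and radians):
At the end, for the whole second after the job is handed in: The cup's lift is wound up (crank angle over 10.8 rad of 12.57, platform over 0.090 m high, i.e. within about 7 mm of its top position) and at rest; the cup stands upright (within 0.2 rad) on its platform, within 30 mm of the platform's centre; the jar still stands upright (value of joint crank_a above 10.8 rad and velocity of joint crank_a below 0.1 rad/s and height (world z) of platform_a_top above 0.09 m and horizontal distance between cup_centre and platform_a_top below 0.03 m and z of cup_centre in the frame of platform_a_top between 0.02 and 0.045 m and angle between each of cup_centre, jar_centre's own z axis and vertical below 0.2 rad); the robot touches nothing.
It fails at once if the other lift's crank was turned (value of joint crank_b above 1.5 rad).
It fails at once if the cup was tipped (angle between cup_centre's own z axis and vertical above 0.5 rad).
It fails at once if the jar was tipped (angle between jar_centre's own z axis and vertical above 0.5 rad).
It also fails if it takes over 64 s, if anything falls off the work surface, if the arm or the gripper's body presses on something with over 40 N, if the wrist force passes 120 N, or if a joint passes its speed limit or range.

ROBOT

A 7-joint arm with a two-finger parallel gripper is mounted at the origin on the work surface; the furniture and walls round the work are solid. World frame = base frame: x ahead of the robot, y to its left, z up, the work surface at z = 0. Lengths are in mm, angles in rad, forces in N, time in s.
With the tool pointing down it reaches from about 400 to 900 mm from the base axis. Payload 5.6 kg.
Tool frame: the origin (TCP) lies midway between the tips of the shut fingers; the grasp point (between the pads) lies 19 mm behind it; z points along the fingers, y is the direction in which the jaws open and shut (so a half turn about z gives the same grasp; the last joint's range is limited). The gripper opens to 92 mm and grips with 3 to 60 N. Pads are 20 mm wide; open, the fingers measure 128 mm over their backs; the gripper's body (75 mm by 189 mm) begins 69 mm behind the grasp point.
Start: joints at [-1.258, 0.468, -0.012, 1.603, 0.006, 1.071, -0.056], TCP at [226.463, 609.282, 193.792] pointing down, gripper open.
Joint ranges: [-2.53, 2.53], [-0.31, 2.02], [-1.57, 1.55], [0.28, 2.44], [-1.29, 4.43], [0.15, 1.84], [-2.92, 2.92]. Speed limits (rad/s): [2.57, 2.57, 3.14, 3.14, 3.14, 3.14, 3.14].

INTERFACE

Orientations are given as a unit quaternion [w, x, y, z].
In Python, from workcell import * gives the robot as it stands.
- The arm moves only by the tool play_rows, never from a script. Its argument "plan" is a list of rows, each a list of 3 entries, a list of its own where there are three numbers: the finger opening in cm, from 0 to 9.19, then the shift along the tool's x, y, z in cm, then the turn about the tool's z in degrees. In form: [[grip, [tx, ty, tz], twist], ...]. A call has 1 to 10 rows; each row is the pose to reach, as a shift and turn from the pose commanded when the call began, along the tool's axes at that moment; what a row does not reach only later rows make up. A row lasts 1/8 s, in which the tool goes at most 62.5 mm and 10.7 degrees, less where a joint would pass 70% of its speed; a pose out of reach is approached as far as the arm can. A call with a gripper value outside its range is refused whole. The fingers move at their own pace and stop on an object; "grip_force" is the grip in N (left out, the last holds). Time passes only in rows, so rows that repeat a pose let the fingers close. It gives the time, the measured TCP pose, the force and the opening at its end, in the units of the state.
- get_state(): the state, without advancing time (a new reading comes with each control period).
- capture(name): name is "scene" or "top"; returns a dict with "img" (480x640x3 uint8, blue, green, red), "vertical_fov" (degrees; the focal length in pixels is half the picture's height over the tangent of half this angle, whatever the lens; pixels are square), "cx", "cy" (the principal point, pixels), "camera_from_world" (4x4, takes a point from world to camera coordinates). Camera axes: x right, y up, looking along -z (the intrinsics and any distortion apply to the point x, -y, -z); pixel columns grow to the right and rows downward; lengths in mm; the calibration is good to about 2 mm. A picture is of the moment at which its call begins. There is no depth.
- hand_in(): hands the job in, once; it reports no verdict.
The state is a dict: "clock": time; "q": joint angles; "qd": joint speeds; "joint_torque": joint torques, N m; "tool_pos": TCP position; "tcp_rot": TCP orientation; "contact_force": force on the tool from outside, world axes, zero at the start; "wrist_torque": the same for the moment, N m; "grip_width": finger opening in mm.
Only numpy, scipy, OpenCV 4.12 (cv2) and the standard library are available. Lean on these libraries where they do the work, as an engineer would, in place of code of your own. Each camera call takes 0.05 s, during which the arm holds its last target.

## Working session

There is one attempt and no reset: what is moved stays moved. The work goes in short steps, Python scripts to look and compute and a tool call to move; the robot and the scene stay as the last step left them, time stands still between calls to the robot, and variables do not carry over. Pictures are saved under pics/ and viewed, and the job is handed in when it is done.

Besides the shell and the picture viewer there is one more tool, called as a command line: name --argument value ..., lists and objects as JSON in quotes. play_rows: Moves the arm, as the interface text tells. Its arguments: {"type":"object","properties":{"plan":{"type":"array","items":{"type":"array"}},"grip_force":{"type":"number"}},"required":["plan"]}

```bash
mkdir -p pics; ls; python3 - <<'E'
from workcell import *
import cv2
print(get_state())
for n in("scene","top"):
    c=capture(n); cv2.imwrite(f"pics/{n}0.png",c["img"]); print({k:v for k,v in c.items() if k!="img"})
E
```

```text
pics
{'clock': 0.0, 'q': array([-1.25801315,  0.46838525, -0.01160568,  1.60361578,  0.00597447,
        1.07142381, -0.05625861]), 'qd': array([-3.85497602e-04,  4.72088406e-04, -1.08513775e-03, -5.56901987e-05,
       -8.31908453e-04, -3.31142374e-04,  1.51908689e-04]), 'joint_torque': array([-1.43529265e-03, -5.20566201e+01, -1.30218733e-02, -2.43753755e+01,
       -5.65442978e-02,  1.72842981e-02,  1.74402767e-04]), 'tool_pos': array([226.25171921, 608.68112907, 192.83840262]), 'tcp_rot': array([-1.08825928e-04,  1.76970657e-01,  9.84215718e-01, -8.92153966e-04]), 'contact_force': array([-0.0035247 ,  1.34437904, -0.78318433]), 'wrist_torque': array([-0.03806639, -0.01597104,  0.00183291]), 'grip_width': 91.78693247538799}
{'vertical_fov': 47.095682695643085, 'cx': 314.90329355379515, 'cy': 238.23346596057158, 'camera_from_world': array([[ 7.79958133e-01, -6.25826018e-01, -2.66578870e-03,
        -4.05967301e+02],
       [ 3.50926428e-01,  4.33819798e-01,  8.29850002e-01,
        -3.25823224e+02],
       [-5.18185250e-01, -6.48183754e-01,  5.57980169e-01,
        -9.63890025e+02],
       [ 0.00000000e+00,  0.00000000e+00,  0.00000000e+00,
         1.00000000e+00]])}
{'vertical_fov': 50.7720233679855, 'cx': 313.20876681056274, 'cy': 242.8133816510381, 'camera_from_world': array([[-2.37655752e-03, -9.99904372e-01,  1.36234772e-02,
        -1.08255949e+01],
       [ 9.90639521e-01, -4.94712310e-04,  1.36503095e-01,
        -5.42267217e+02],
       [-1.36483302e-01,  1.38203623e-02,  9.90545964e-01,
        -1.18403678e+03],
       [ 0.00000000e+00,  0.00000000e+00,  0.00000000e+00,
         1.00000000e+00]])}
```

View pics/scene0.png

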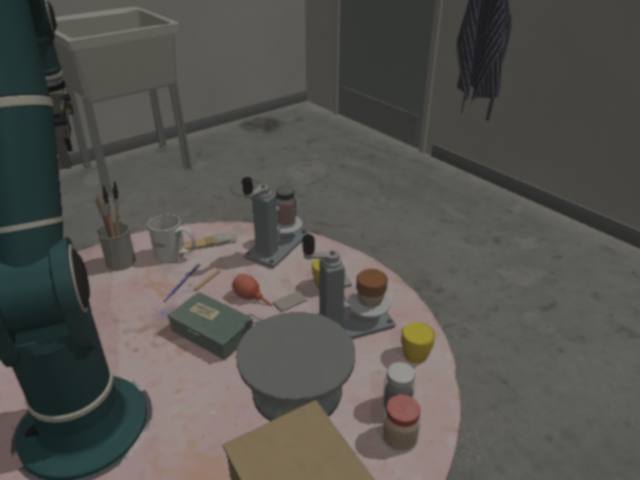

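View pics/top0.png

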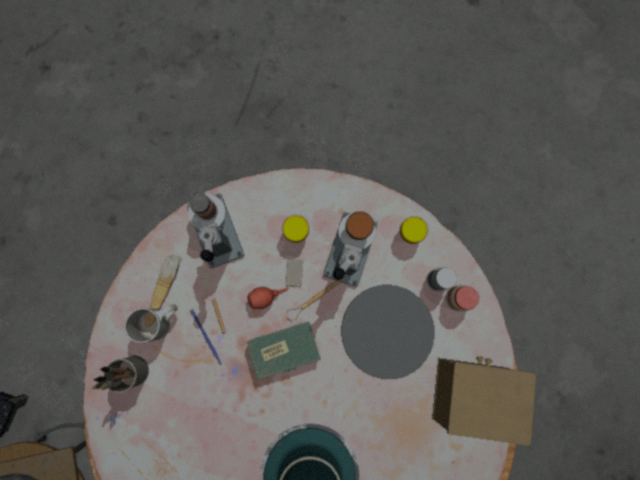

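The cup's lift is the one at about (350,250) in the top view: brown cup at (360,226), black knob near (340,272). The other lift, near (213,235), carries the jar. The yellow cups at (295,228) and (413,230) are decoys standing on the table. I'll confirm with enlarged crops.

```bash
python3 - <<'E'
import cv2,numpy as np
a=cv2.imread("pics/top0.png")[195:305,310:420]; b=cv2.imread("pics/scene0.png")[225:345,290:410]
a=cv2.resize(a,(400,400),interpolation=2);b=cv2.resize(b,(400,400),interpolation=2)
cv2.imwrite("pics/crop0.png",np.clip(np.hstack([a,b])*1.6,0,255).astype('uint8'))
E
```

```text
(no output)
```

View pics/crop0.png

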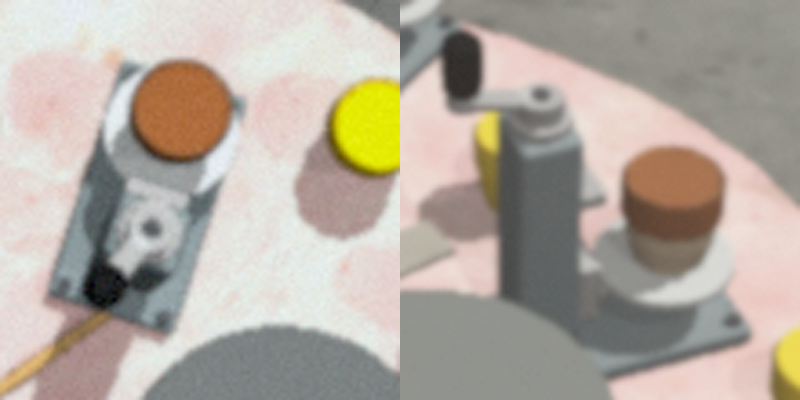

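```bash
cat > h.py <<'E'
import numpy as np
from scipy.optimize import least_squares
from workcell import *
def P(c,X):
    M=c["camera_from_world"];p=M[:3,:3]@X+M[:3,3]
    f=240/np.tan(np.radians(c["vertical_fov"]/2))
    return np.array([c["cx"]+f*p[0]/-p[2],c["cy"]+f*-p[1]/-p[2]])
def tri(cs,uv):
    r=least_squares(lambda X:np.concatenate([P(c,X)-u for c,u in zip(cs,uv)]),[600,0,200]);return r.x,r.fun
def atz(c,u,z):
    r=least_squares(lambda X:P(c,np.array([X[0],X[1],z]))-u,[600,0]);return r.x
E
python3 - <<'E'
from h import *
T=capture("top");S=capture("scene")
for n,t,s in [("knob",(338.6,273.4),(308.6,244.5)),("hubtop",(351.8,257.7),(332.3,253.2)),("cuptop",(360.3,225.3),(371.9,278.4))]:
    print(n,tri([T,S],[t,s]))
for z in(218,237):print(atz(T,(338.6,273.4),z),atz(S,(308.6,244.5),218))
print(atz(T,(360.3,225.3),113))
print(atz(T,(351.8,257.7),195))
s=get_state();print(s["tool_pos"],P(T,s["tool_pos"]),P(S,s["tool_pos"]))
E
```

```text
knob (array([455.41659363, -61.39830631, 217.7319389 ]), array([ 0.32932361, -0.49618191, -0.5459305 ,  0.07326755]))
hubtop (array([489.67550265, -90.54713732, 198.3690576 ]), array([ 0.33692098, -0.48826651, -0.53442936,  0.08363852]))
cuptop (array([ 573.0202293 , -118.64873269,  113.60911533]), array([ 0.34933198, -0.47749652, -0.51929188,  0.09914208]))
[454.3840062  -60.69966795] [456.12907865 -62.16169025]
[452.9286548  -59.48156442] [456.12907865 -62.16169025]
[ 572.02322247 -117.90188885]
[489.01488278 -90.13552581]
[226.35531181 608.93702435 193.191925  ] [  5.50913558 388.27107908] [ 68.94493557 166.54191461]
```

Triangulation is consistent. The knob is at (455.4, -61.4, 217.7), with z expected at 218. It is 45.0 mm from the axis at (489.7, -90.5), as stated, and the reach is fine. That puts the crank at about 0.38 rad. Next I compute the moves in tool axes.

```bash
cat >> h.py <<'E'
a=np.radians(159.62);XT=np.array([np.cos(a),np.sin(a),0]);YT=np.array([np.sin(a),-np.cos(a),0])
def rel(p,p0):
    d=np.array(p,float)-p0;return np.round([d@XT/10,d@YT/10,-d[2]/10],2).tolist()
E
python3 - <<'E'
from h import *
s=get_state();print(s["tcp_rot"])
p0=np.array([226.463,609.282,193.792])
for p in [(226.463,609.282,315),(480,300,315),(455.4,-61.4,315)]: print(rel(p,p0))
E
```

```text
[-6.42767605e-05  1.77003239e-01  9.84210121e-01 -5.35424066e-04]
[0.0, 0.0, -12.12]
[-34.54, -20.16, -12.12]
[-44.82, -54.9, -12.12]
```

play_rows --plan '[[7, [0, 0, -6], 0], [7, [0, 0, -12.12], 0], [7, [-8, -5, -12.12], 0], [7, [-14, -8, -12.12], 0], [7, [-20, -12, -12.12], 0], [7, [-25, -15, -12.12], 0], [7, [-30, -18, -12.12], 0], [7, [-34.54, -20.16, -12.12], 0], [7, [-34.54, -20.16, -12.12], 0], [7, [-34.54, -20.16, -12.12], 0]]' --grip_force 15

```text
clock: 1.45
tool_pos: [481.2, 298.0, 314.9]
tcp_rot: [0.0, 0.179, 0.984, -0.0]
contact_force: [-0.8, 0.9, 0.8]
grip_width: 70.3
```

play_rows --plan '[[7, [-2, -5, 0], 0], [7, [-3.5, -10, 0], 0], [7, [-5, -15, 0], 0], [7, [-6.5, -20, 0], 0], [7, [-8, -25, 0], 0], [7, [-9.2, -30, 0], 0], [7, [-10.28, -34.74, 0], 0], [7, [-10.28, -34.74, 0], 0], [7, [-10.28, -34.74, 0], 0], [7, [-10.28, -34.74, 0], 0]]'

```text
clock: 2.7
tool_pos: [455.5, -59.4, 314.8]
tcp_rot: [-0.0, 0.175, 0.985, 0.0]
contact_force: [-0.2, -0.1, -0.1]
grip_width: 69.6
```

```bash
python3 - <<'E'
from h import *
import cv2
s=get_state();print(s["tool_pos"],s["tcp_rot"],s["q"],s["contact_force"])
T=capture("top");S=capture("scene")
cv2.imwrite("pics/c1.png",np.hstack([cv2.resize(T["img"][150:350,210:410],(400,400)),cv2.resize(S["img"][150:350,220:420],(400,400))]))
E
```

```text
[455.49821307 -59.38839505 314.83953233] [-1.62541238e-04  1.75199805e-01  9.84532883e-01  7.22244097e-05] [-3.94686941e-01  3.27535395e-03  4.59265896e-01  1.91579614e+00
 -1.73547377e-03  1.22316802e+00  1.28374742e+00] [-0.16430241 -0.10877688 -0.05153974]
```

View pics/c1.png

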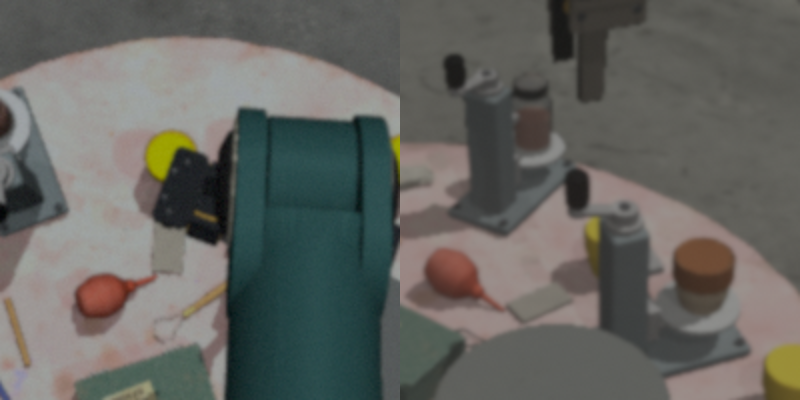

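play_rows --plan '[[7, [0, 0, 3], 0], [7, [0, 0, 6.5], 0], [7, [0, 0, 6.5], 0], [7, [0, 0, 6.5], 0]]'

```text
clock: 3.3
tool_pos: [456.1, -61.2, 251.1]
tcp_rot: [0.001, 0.177, 0.984, 0.0]
contact_force: [-0.2, 0.2, -0.8]
grip_width: 70.1
```

```bash
python3 - <<'E'
from h import *
import cv2
s=get_state();print(s["tool_pos"],s["tcp_rot"],s["q"],s["contact_force"])
T=capture("top");S=capture("scene")
cv2.imwrite("pics/c2.png",cv2.resize(S["img"][160:310,240:390],(600,600)))
E
```

```text
[456.10652712 -61.21921859 251.06543704] [6.53811771e-04 1.76695417e-01 9.84265358e-01 8.14088301e-05] [-0.38201762  0.06503413  0.46928103  2.00668471 -0.03345459  1.0758041
  1.31780817] [-0.18570587  0.21273266 -0.79898117]
```

View pics/c2.png

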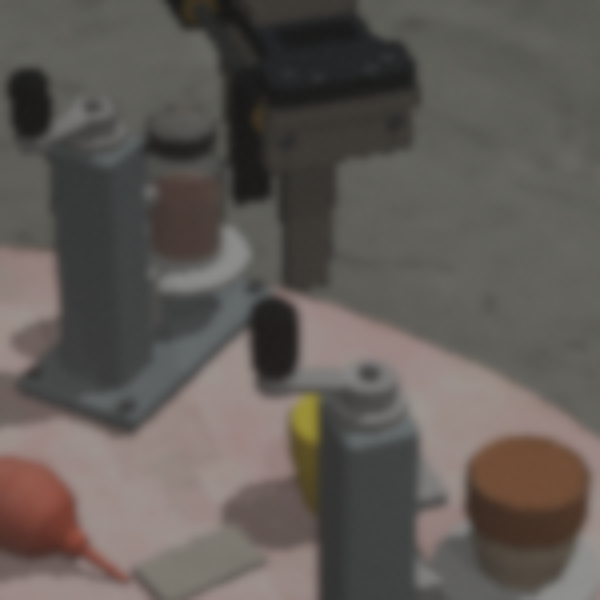

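play_rows --plan '[[7, [0, 0, 2], 0], [7, [0, 0, 4.4], 0], [7, [0, 0, 4.4], 0], [4, [0, 0, 4.4], 0], [2, [0, 0, 4.4], 0], [2, [0, 0, 4.4], 0], [2, [0, 0, 4.4], 0], [2, [0, 0, 4.4], 0]]' --grip_force 15

```text
clock: 4.4
tool_pos: [455.5, -61.1, 206.2]
tcp_rot: [0.0, 0.177, 0.984, 0.0]
contact_force: [0.4, 1.8, 1.5]
grip_width: 22.6
```

```bash
python3 - <<'E'
from h import *
import cv2
s=get_state();print(s["tool_pos"],s["grip_width"],s["tcp_rot"],s["contact_force"])
S=capture("scene")
cv2.imwrite("pics/c3.png",cv2.resize(S["img"][160:310,240:390],(600,600)))
# circle, from angle 139.7 clockwise, commanded knob pos = circle
C=np.array([489.7,-90.5]);t0=139.7
p0=np.array([455.4,-61.4,0])
st=12
for k in range(6):
  q0=p0 if k==0 else q[-1]
  q=[np.array([*(C+45*np.array([np.cos(t),np.sin(t)])),0]) for t in np.radians(t0-st*(10*k+np.arange(1,11)))]
  print(t0-st*(10*k+10),[[2,rel(x,q0),0] for x in q])
E
```

```text
[455.46609699 -61.1199783  206.15585551] 22.558958908072704 [1.57134813e-04 1.76969259e-01 9.84216314e-01 3.21205092e-04] [0.40882331 1.80040162 1.51366513]
19.69999999999999 [[2, [-0.41, 0.85, -0.0], 0], [2, [-0.99, 1.59, -0.0], 0], [2, [-1.71, 2.19, -0.0], 0], [2, [-2.54, 2.64, -0.0], 0], [2, [-3.44, 2.9, -0.0], 0], [2, [-4.38, 2.96, -0.0], 0], [2, [-5.31, 2.83, -0.0], 0], [2, [-6.2, 2.51, -0.0], 0], [2, [-6.99, 2.02, -0.0], 0], [2, [-7.67, 1.36, -0.0], 0]]
-100.30000000000001 [[2, [-0.53, -0.78, -0.0], 0], [2, [-0.88, -1.65, -0.0], 0], [2, [-1.05, -2.58, -0.0], 0], [2, [-1.01, -3.52, -0.0], 0], [2, [-0.79, -4.43, -0.0], 0], [2, [-0.38, -5.28, -0.0], 0], [2, [0.2, -6.02, -0.0], 0], [2, [0.92, -6.62, -0.0], 0], [2, [1.75, -7.07, -0.0], 0], [2, [2.66, -7.33, -0.0], 0]]
-220.3 [[2, [0.94, -0.07, -0.0], 0], [2, [1.87, 0.06, -0.0], 0], [2, [2.75, 0.38, -0.0], 0], [2, [3.55, 0.88, -0.0], 0], [2, [4.23, 1.53, -0.0], 0], [2, [4.76, 2.31, -0.0], 0], [2, [5.11, 3.18, -0.0], 0], [2, [5.28, 4.11, -0.0], 0], [2, [5.24, 5.05, -0.0], 0], [2, [5.02, 5.96, -0.0], 0]]
-340.3 [[2, [-0.41, 0.85, -0.0]
[... 155 characters left out ...]
-5.31, 2.83, -0.0], 0], [2, [-6.2, 2.51, -0.0], 0], [2, [-7.0, 2.02, -0.0], 0], [2, [-7.67, 1.36, -0.0], 0]]
-460.3 [[2, [-0.53, -0.78, -0.0], 0], [2, [-0.88, -1.65, -0.0], 0], [2, [-1.05, -2.58, -0.0], 0], [2, [-1.01, -3.52, -0.0], 0], [2, [-0.79, -4.43, -0.0], 0], [2, [-0.38, -5.28, -0.0], 0], [2, [0.2, -6.02, -0.0], 0], [2, [0.92, -6.62, -0.0], 0], [2, [1.75, -7.07, -0.0], 0], [2, [2.66, -7.33, -0.0], 0]]
-580.3 [[2, [0.94, -0.07, -0.0], 0], [2, [1.87, 0.06, -0.0], 0], [2, [2.75, 0.38, -0.0], 0], [2, [3.55, 0.88, -0.0], 0], [2, [4.23, 1.53, -0.0], 0], [2, [4.76, 2.31, -0.0], 0], [2, [5.11, 3.18, -0.0], 0], [2, [5.28, 4.11, -0.0], 0], [2, [5.24, 5.05, -0.0], 0], [2, [5.02, 5.96, -0.0], 0]]
```

View pics/c3.png

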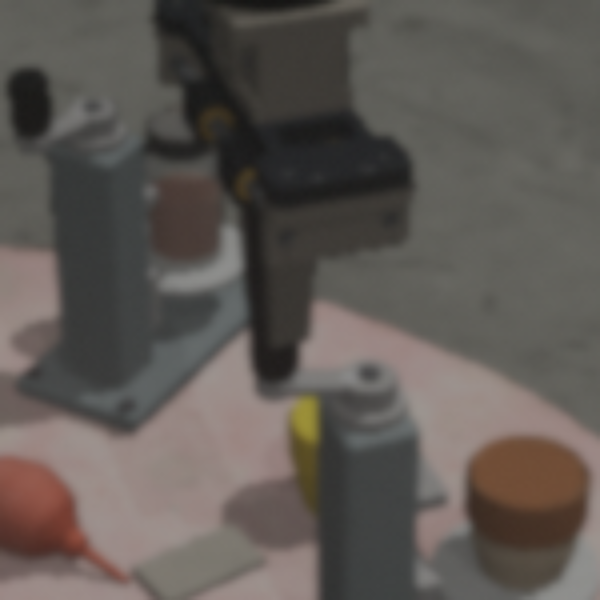

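The knob is held (opening 22.6 mm, force about 2 N). I start winding.

play_rows --plan '[[2, [-0.41, 0.85, 0], 0], [2, [-0.99, 1.59, 0], 0], [2, [-1.71, 2.19, 0], 0], [2, [-2.54, 2.64, 0], 0], [2, [-3.44, 2.9, 0], 0]]'

```text
clock: 5.08
tool_pos: [498.5, -43.7, 206.1]
tcp_rot: [-0.0, 0.176, 0.984, 0.001]
contact_force: [-1.5, 4.5, 3.6]
grip_width: 22.7
```

```bash
python3 - <<'E'
from h import *
import cv2
s=get_state();print(s["tool_pos"],s["grip_width"],s["contact_force"]); d=s["tool_pos"][:2]-[489.7,-90.5];print(np.hypot(*d),np.degrees(np.arctan2(d[1],d[0])), "want 79.7")
S=capture("scene")
cv2.imwrite("pics/c4.png",cv2.resize(S["img"][160:310,260:410],(600,600)))
E
```

```text
[498.51776944 -43.66809692 206.11506268] 22.680067822212198 [-1.50778514  4.5092436   3.56755071]
47.65480252845456 79.33687221976459 want 79.7
```

View pics/c4.png

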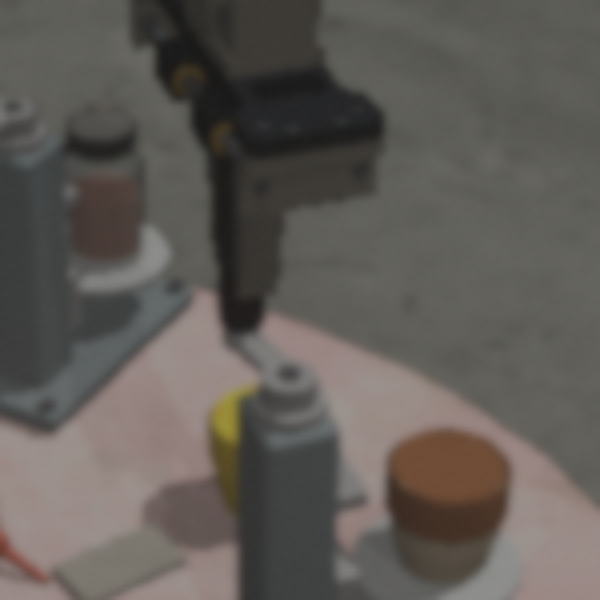

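play_rows --plan '[[2, [-0.94, 0.1, 0], 0], [2, [-1.87, 0.0, 0], 0], [2, [-2.76, -0.3, 0], 0], [2, [-3.55, -0.8, 0], 0], [2, [-4.23, -1.45, 0], 0]]'

```text
clock: 5.75
tool_pos: [534.2, -74.0, 206.2]
tcp_rot: [0.001, 0.176, 0.984, 0.0]
contact_force: [1.5, 2.9, 1.3]
grip_width: 22.7
```

play_rows --plan '[[2, [-0.53, -0.78, 0], 0], [2, [-0.88, -1.65, 0], 0], [2, [-1.05, -2.58, 0], 0], [2, [-1.01, -3.52, 0], 0], [2, [-0.79, -4.43, 0], 0]]'

```text
clock: 6.38
tool_pos: [523.5, -119.8, 206.1]
tcp_rot: [-0.0, 0.177, 0.984, -0.0]
contact_force: [1.4, 2.5, 3.4]
grip_width: 22.5
```

play_rows --plan '[[2, [0.41, -0.85, 0], 0], [2, [0.99, -1.59, 0], 0], [2, [1.71, -2.19, 0], 0], [2, [2.54, -2.64, 0], 0], [2, [3.45, -2.9, 0], 0]]'

```text
clock: 7.0
tool_pos: [481.8, -132.4, 206.1]
tcp_rot: [0.0, 0.177, 0.984, 0.001]
contact_force: [3.0, 7.4, 3.8]
grip_width: 22.6
```

```bash
python3 - <<'E'
from h import *
import cv2
s=get_state();print(s["tool_pos"],s["grip_width"],s["contact_force"]); d=s["tool_pos"][:2]-[489.7,-90.5];print(np.hypot(*d),np.degrees(np.arctan2(d[1],d[0])), "want -100.3")
S=capture("scene")
cv2.imwrite("pics/c5.png",cv2.resize(S["img"][160:310,260:410],(600,600)))
E
```

```text
[ 481.80335301 -132.41391476  206.0548725 ] 22.597095674813918 [3.03522145 7.37619034 3.83489976]
42.65129873952469 -100.66954844436326 want -100.3
```

View pics/c5.png

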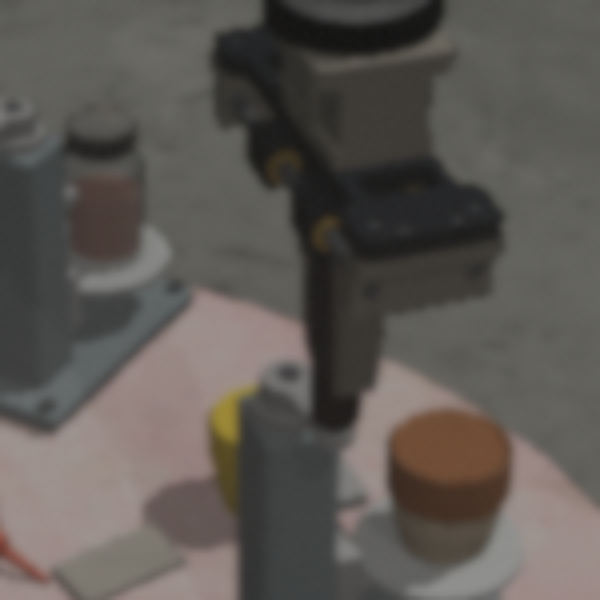

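```bash
python3 - <<'E'
from h import *
Q=np.array([(455.5,-61.1),(498.5,-43.7),(534.2,-74),(523.5,-119.8),(481.8,-132.4)])
r=least_squares(lambda c:np.hypot(*(Q-c).T)-45,[490,-89]);print(r.x,r.fun)
C=r.x
cmd=np.array([*(np.array([489.7,-90.5])+45*np.array([np.cos(np.radians(-100.3)),np.sin(np.radians(-100.3))])),0])+.9*YT
print(cmd)
d=cmd[:2]-C;t0=np.degrees(np.arctan2(d[1],d[0]));print(t0)
st=12
t0=-100.3
for k in range(5):
  q0=cmd if k==0 else q[-1]
  q=[np.array([*(C+45*np.array([np.cos(t),np.sin(t)])),0]) for t in np.radians(t0-st*(10*k+np.arange(1,11)))]
  print(t0-st*(10*k+10),[[2,rel(x,q0)[:2]+[0],0] for x in q])
E
```

```text
[491.43737033 -88.25696314] [ 0.04436961  0.11323201  0.07664023 -0.02250123  0.18281321]
[ 481.96732069 -133.93116346    0.        ]
-101.71368481863273
-220.3 [[2, [0.85, 0.11, 0], 0], [2, [1.79, 0.24, 0], 0], [2, [2.67, 0.56, 0], 0], [2, [3.47, 1.06, 0], 0], [2, [4.15, 1.71, 0], 0], [2, [4.67, 2.49, 0], 0], [2, [5.03, 3.36, 0], 0], [2, [5.19, 4.29, 0], 0], [2, [5.16, 5.23, 0], 0], [2, [4.93, 6.14, 0], 0]]
-340.3 [[2, [-0.41, 0.85, 0], 0], [2, [-0.99, 1.59, 0], 0], [2, [-1.71, 2.19, 0], 0], [2, [-2.54, 2.64, 0], 0], [2, [-3.44, 2.9, 0], 0], [2, [-4.38, 2.96, 0], 0], [2, [-5.31, 2.83, 0], 0], [2, [-6.2, 2.51, 0], 0], [2, [-7.0, 2.02, 0], 0], [2, [-7.67, 1.36, 0], 0]]
-460.3 [[2, [-0.53, -0.78, 0], 0], [2, [-0.88, -1.65, 0], 0], [2, [-1.05, -2.58, 0], 0], [2, [-1.01, -3.52, 0], 0], [2, [-0.79, -4.43, 0], 0], [2, [-0.38, -5.28, 0], 0], [2, [0.2, -6.02, 0], 0], [2, [0.92, -6.62, 0], 0], [2, [1.75, -7.07, 0], 0], [2, [2.66, -7.33, 0], 0]]
-580.3 [[2, [0.94, -0.07, 0], 0], [2, [1.87, 0.06, 0], 0], [2, [2.75, 0.38, 0], 0], [2, [3.55, 0.88, 0], 0], [2, [4.23, 1.53, 0], 0], [2, [4.76, 2.31, 0], 0], [2, [5.11, 3.18, 0], 0], [2, [5.28, 4.11, 0], 0], [2, [5.24, 5.05, 0], 0], [2, [5.02, 5.96, 0], 0]]
-700.3 [[2, [-0.41, 0.85, 0], 0], [2, [-0.99, 1.59, 0], 0], [2, [-1.71, 2.19, 0], 0], [2, [-2.54, 2.64, 0], 0], [2, [-3.44, 2.9, 0], 0], [2, [-4.38, 2.96, 0], 0], [2, [-5.31, 2.83, 0], 0], [2, [-6.2, 2.51, 0], 0], [2, [-7.0, 2.02, 0], 0], [2, [-7.67, 1.36, 0], 0]]
```

The circle fit is good (residuals at most 0.2 mm), and it moves the axis to (491.4, -88.3). I continue winding round it.

play_rows --plan '[[2, [0.85, 0.11, 0], 0], [2, [1.79, 0.24, 0], 0], [2, [2.67, 0.56, 0], 0], [2, [3.47, 1.06, 0], 0], [2, [4.15, 1.71, 0], 0], [2, [4.67, 2.49, 0], 0], [2, [5.03, 3.36, 0], 0], [2, [5.19, 4.29, 0], 0], [2, [5.16, 5.23, 0], 0], [2, [4.93, 6.14, 0], 0]]'

```text
clock: 8.3
tool_pos: [456.7, -59.2, 206.0]
tcp_rot: [-0.001, 0.177, 0.984, -0.0]
contact_force: [1.2, -3.6, 4.5]
grip_width: 22.7
```

```bash
cat > chk.py <<'E'
from h import *
import cv2,sys
s=get_state();print(s["clock"],s["tool_pos"],s["grip_width"],s["contact_force"]); d=s["tool_pos"][:2]-[491.4,-88.3];print(np.hypot(*d),np.degrees(np.arctan2(d[1],d[0])))
S=capture("scene")
cv2.imwrite(f"pics/{sys.argv[1]}.png",cv2.resize(S["img"][160:340,250:430],(600,600)))
E
python3 chk.py c6
```

```text
8.3 [456.66686306 -59.15250709 205.99012988] 22.72802655342864 [ 1.23020483 -3.64604355  4.47690817]
45.342773902666956 139.99716330608334
```

View pics/c6.png

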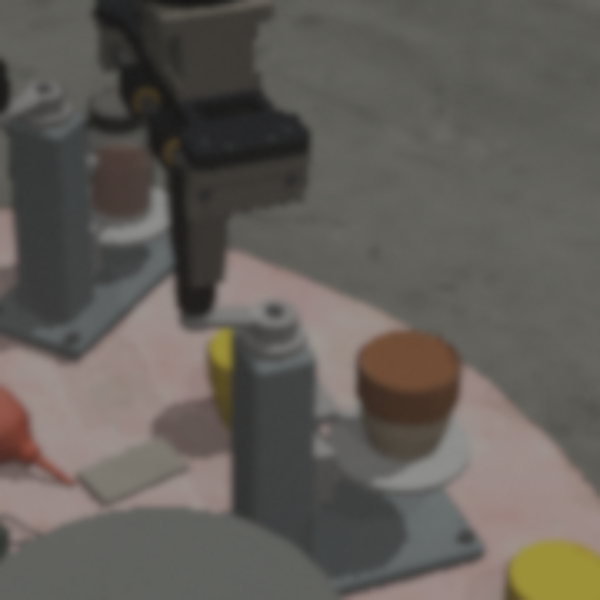

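One full turn is done: the platform has visibly risen, the cup is upright and centred, and the forces are small. Now the second turn.

play_rows --plan '[[2, [-0.41, 0.85, 0], 0], [2, [-0.99, 1.59, 0], 0], [2, [-1.71, 2.19, 0], 0], [2, [-2.54, 2.64, 0], 0], [2, [-3.44, 2.9, 0], 0], [2, [-4.38, 2.96, 0], 0], [2, [-5.31, 2.83, 0], 0], [2, [-6.2, 2.51, 0], 0], [2, [-7.0, 2.02, 0], 0], [2, [-7.67, 1.36, 0], 0]]'

```text
clock: 9.6
tool_pos: [533.3, -71.2, 206.0]
tcp_rot: [-0.001, 0.176, 0.984, 0.001]
contact_force: [-2.1, 2.3, 7.2]
grip_width: 22.7
```

play_rows --plan '[[2, [-0.53, -0.78, 0], 0], [2, [-0.88, -1.65, 0], 0], [2, [-1.05, -2.58, 0], 0], [2, [-1.01, -3.52, 0], 0], [2, [-0.79, -4.43, 0], 0], [2, [-0.38, -5.28, 0], 0], [2, [0.2, -6.02, 0], 0], [2, [0.92, -6.62, 0], 0], [2, [1.75, -7.07, 0], 0], [2, [2.66, -7.33, 0], 0]]'

```text
clock: 10.85
tool_pos: [482.5, -132.4, 206.0]
tcp_rot: [-0.0, 0.177, 0.984, 0.001]
contact_force: [2.3, 2.6, 5.0]
grip_width: 22.8
```

```bash
python3 chk.py c7
```

```text
10.85 [ 482.53395797 -132.3716255   205.99657821] 22.7675127886398 [2.31762774 2.55366614 4.95086427]
44.95458680818676 -101.37456703103626
```

View pics/c7.png

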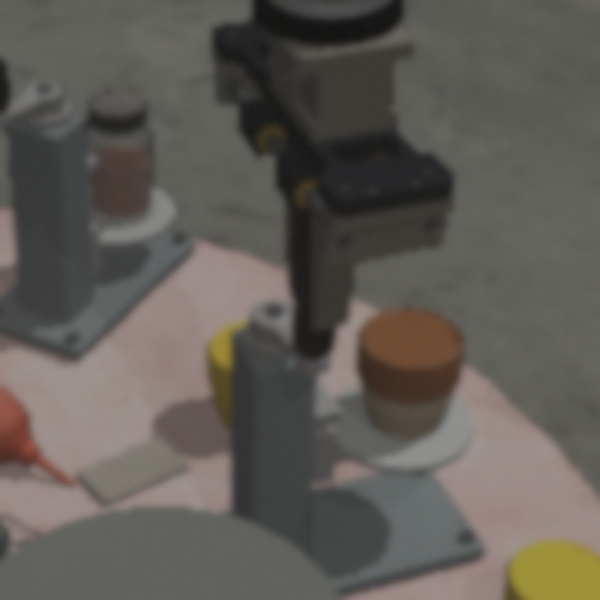

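play_rows --plan '[[2, [0.94, -0.07, 0], 0], [2, [1.87, 0.06, 0], 0], [2, [2.75, 0.38, 0], 0], [2, [3.55, 0.88, 0], 0], [2, [4.23, 1.53, 0], 0], [2, [4.76, 2.31, 0], 0], [2, [5.11, 3.18, 0], 0]]'

```text
clock: 11.78
tool_pos: [446.2, -85.9, 206.1]
tcp_rot: [0.001, 0.177, 0.984, -0.001]
contact_force: [4.5, -3.8, 2.4]
grip_width: 22.6
```

```bash
python3 chk.py c8
```

```text
11.775 [446.19487018 -85.9162446  206.06509297] 22.582746954031137 [ 4.51885767 -3.76321335  2.37221605]
45.26793624905507 176.98147661489466
```

View pics/c8.png

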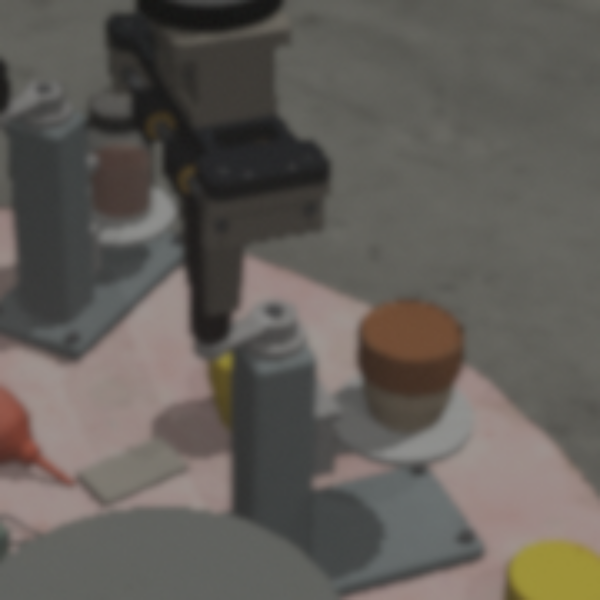

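play_rows --plan '[[2, [0.1, 0.46, 0], 0], [2, [0.17, 0.93, 0], 0], [2, [0.16, 1.24, 0], 0], [2, [0.16, 1.4, 0], 0], [2, [0.16, 1.4, 0], 0]]'

```text
clock: 12.45
tool_pos: [448.6, -73.4, 205.9]
tcp_rot: [-0.001, 0.178, 0.984, -0.001]
contact_force: [0.9, -6.7, 7.3]
grip_width: 22.5
```

```bash
python3 chk.py c9
```

```text
12.45 [448.64009601 -73.41159085 205.92664662] 22.502203401208398 [ 0.86093433 -6.74236007  7.2934207 ]
45.277744159088925 160.8025871042848
```

Angle 160.8° with about 7 N tangential resistance agrees with the predicted stop at about 160°. I ease off, release and go straight up.

play_rows --plan '[[2, [0, -0.15, 0], 0], [4, [0, -0.15, 0], 0], [7, [0, -0.15, 0], 0], [7, [0, -0.15, 0], 0], [7, [0, -0.15, 0], 0], [7, [0, -0.15, -2], 0], [7, [0, -0.15, -5], 0], [7, [0, -0.15, -9], 0], [7, [0, -0.15, -13], 0], [7, [0, -0.15, -13], 0]]'

```text
clock: 13.75
tool_pos: [450.7, -72.9, 338.7]
tcp_rot: [0.003, 0.177, 0.984, 0.001]
contact_force: [-0.6, -0.4, -1.0]
grip_width: 70.0
```

```bash
python3 chk.py c10
```

```text
13.75 [450.67608109 -72.94820285 338.67399976] 69.95039145535596 [-0.62172418 -0.42222393 -0.97848837]
43.521434345259756 159.34493709510775
```

View pics/c10.png

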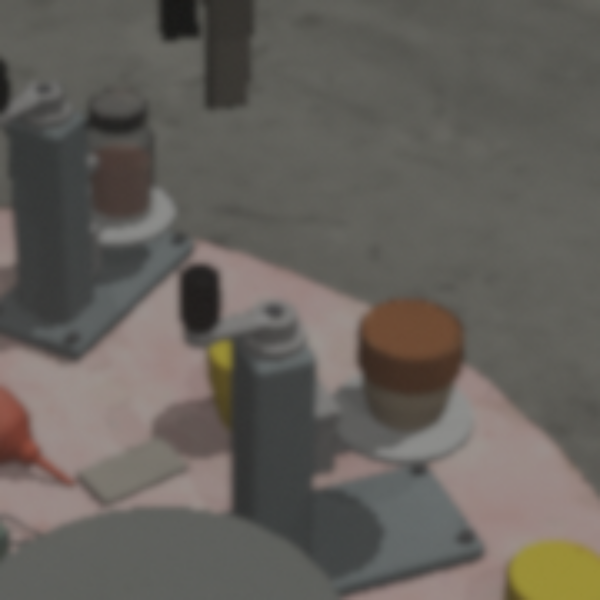

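The knob is free and the crank has stayed put, with the cup upright at crop (410,365). I check the cup-top height, expecting about 163 mm.

```bash
python3 - <<'E'
from h import *
S=capture("scene")
r=least_squares(lambda z:P(S,np.array([572.5,-118.5,z[0]]))-np.array([373.3,257.5]),[150]);print(r.x,r.fun)
print(get_state()["qd"].round(3))
print(hand_in())
E
```

```text
[166.60858905] [-0.70231663 -0.04835132]
[ 0.002  0.017 -0.     0.023 -0.001  0.    -0.002]
the job is handed in; nothing more can be done
None
```

I wound the cup's lift clockwise by just under two turns until it reached the stop, let go of the knob, raised the hand clear and handed the job in. It took about 14 s of the 64 s allowed.

- **At the stop:** the knob stopped at about 160.8°, against a predicted stop at about 160°, with about 7 N of resistance. It stayed there after I let go.
- **Cup:** it stands upright and centred on the platform. I measured its top at about 167 mm, where 163 mm is expected for fully up, so the platform is up within camera error.
- **Other lift:** I never approached its crank, and the jar looks upright and unmoved in the last picture.
- **Robot:** the gripper ended about 10 cm above the knob, with about 1 N of residual force, so it was touching nothing.
- **A measurement that was off:** my first camera estimate of the crank axis was about 3 mm out. I corrected it part-way through from a circle fitted to the measured arm positions. Measured side force during winding stayed under about 10 N.

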